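Turn the swivel hook to its stop and hang up the teaching gauge

TASK

With closed fingers (push it, do not pinch it), turn the swivel hook on the tool stand round until it meets its stop over the yellow pad, and press it there steadily with about 10 N for a second, never above 20 N. Then pick up the orange teaching gauge by its black tab and hang it gently by its window on the hook bar, so that it hangs free and still with the hook still facing the yellow pad. Leave the labware where it stands.

Things in the scene. Friction and masses are not known exactly. Their poses are not given: they have to be found in the camera images.
- stand: Fixed tool stand: black base plate 130 x 110 x 12 mm, aluminium post of 18 mm diameter. Origin on the table on the post's axis, z up. Its +x points from the post to the yellow pad on the base plate, the way the hook has to face.
- hook: Swivel hook on top of the post; turns about the vertical post axis with 0.12 N m drag and stays where left. Origin on that axis, level with the middle of the bar, 160 mm above the table; +x runs along the bar to the tip. At the start it is turned 0.65 to 1.75 rad counter-clockwise (from above) from the pad: push it clockwise. Hub 30 mm in diameter and high; red steel bar 8 mm thick.
- hook_tip (a point): Middle of the bar's end, 78 mm from the swivel axis; here the bar turns up, its top 17 mm above this point. Axes as hook. The hook's stop is hidden, up to 0.12 rad to either side of the stand's +x, different each time, backed by stiff rubber (about 18 N m per rad): only the rising force tells where it is.
- hook_seat (a point): Point on the top of the hook bar, 45 mm from the swivel axis, where the gauge should hang (it may sit up to 20 mm to either side along the bar). Axes as hook.
- gauge_mid (a point): Centre of the teaching gauge (155 mm high, 0.1 to 0.21 kg), 77.5 mm above its underside; it stands on one of two black carriers 12 mm high. x runs through its window, y across, z up; both sides alike. Orange foot 36 (x) x 56 (y) x 20 mm, neck 16 x 30 mm. Black grip tab on top, 22 (x) x 14 (y) mm, from 115 to 155 mm above the underside: grip it across y.
- gauge_eye (a point): Middle of the underside of the gauge's top beam (10 mm thick), 105 mm above the gauge's underside; this face rests on the hook bar when hung. Below it is the open window, 32 mm wide (y), 31 mm high, through along x; its frame is 12 mm thick (x), 44 mm wide. Axes as gauge_mid.
- tip_rack: Green rack of pipette tips, 85 x 124 x 63 mm, loose on the other carrier. Origin at its underside. Leave alone.
- microplate: White microplate with purple wells, 85 x 127 x 15 mm, loose on the table. Origin at its underside. Leave alone.
- deepwell: Pale blue deep-well block, 85 x 127 x 42 mm, loose on the table. Origin at its underside. Leave alone.
There are look-alikes about, which are no part of the job. Of the things that look like the part that bears gauge_mid, the middle-sized one is meant.

How it is judged:
By the outcome, as a careful person would: the job done as asked, in the order asked, and still so for the second after the job is handed in, with the robot touching nothing.
It also fails if it takes over 70 s, if anything falls off the work surface, if the arm or the gripper's body presses on something with over 40 N, if the wrist force passes 120 N, or if a joint passes its speed limit or range.

ROBOT

A 6-joint arm with a two-finger parallel gripper is mounted at the origin on the work surface. World frame = base frame: x ahead of the robot, y to its left, z up, the work surface at z = 0. Lengths are in mm, angles in rad, forces in N, time in s.
With the tool pointing down it reaches from about 350 to 775 mm from the base axis. Payload 7.3 kg.
Tool frame: the origin (TCP) lies at the centre of the arm's flange, where the gripper is bolted on; the fingertips stand 178 mm ahead of it and the grasp point (between the pads) lies 159 mm ahead of it; z points along the fingers, y is the direction in which the jaws open and shut (so a half turn about z gives the same grasp; the last joint's range is limited). The gripper opens to 92 mm and grips with 3 to 60 N. Pads are 19 mm wide; open, the fingers measure 130 mm over their backs; the gripper's body (75 mm by 190 mm) begins 47 mm behind the grasp point.
Start: joints at [-1.293, 0.342, 1.524, -0, 1.275, -0.146], TCP at [215.914, -478.549, 404.741] pointing down, gripper open.
Joint ranges: [-2.53, 2.53], [-0.77, 2.02], [0.04, 2.7], [-1, 4.14], [0.28, 2.66], [-3.11, 3.11]. Speed limits (rad/s): [2.57, 2.57, 3.14, 3.14, 3.14, 3.14].

INTERFACE

Orientations are given as [roll, pitch, yaw] about the fixed x, y, z axes, in that order (R = Rz(yaw) Ry(pitch) Rx(roll)).
In Python, from plant import get_obs, capture, close_job gives the robot as it stands. The module is installed in compiled form; this text tells all that it offers.
- The arm moves only by the shell command python3 -m pendant 'ROWS'. ROWS is JSON, a list of rows, each a list of 3 entries, a list of its own where there are three numbers: the shift along the tool's x, y, z in m, then the turn, a rotation vector about the tool's x, y, z in rad, then the finger opening in m, from 0 to 0.0918. In form: [[[tx, ty, tz], [wx, wy, wz], fingers], ...]. A call has 1 to 10 rows; each row is the pose to reach, as a shift and turn from the pose commanded when the call began, along the tool's axes at that moment; what a row does not reach only later rows make up. A row lasts 1/12 s, in which the tool goes at most 41.7 mm and 7.16 degrees, less where a joint would pass 70% of its speed; a pose out of reach is approached as far as the arm can. A call with a gripper value outside its range is refused whole. The fingers move at their own pace and stop on an object; the grip force is fixed at half the most. Time passes only in rows, so rows that repeat a pose let the fingers close. It gives the time, the measured TCP pose, the force and the opening at its end, in the units of the state.
- get_obs(): the state, without advancing time (a new reading comes with each control period).
- capture(name): name is "side" or "top"; returns a dict with "color" (384x512x3 uint8, red, green, blue), "mtx" (3x3 intrinsics, pixels), "rvec" (rotation vector, rad) and "tvec" (3), from world to camera coordinates, as OpenCV has them. Camera axes: x right, y down, z forward; pixel columns grow to the right and rows downward; lengths in mm; the calibration is good to about 2 mm. A picture is of the moment at which its call begins. There is no depth.
- close_job(): hands the job in, once; it reports no verdict.
The state is a dict: "time": time; "joint_positions": joint angles; "dq": joint speeds; "tau": joint torques, N m; "tool_pos": TCP position; "tcp_rot": TCP orientation; "contact_force": force on the tool from outside, world axes, zero at the start; "moment": the same for the moment, N m; "grip_width": finger opening in mm.
Only numpy, scipy, OpenCV 4.12 (cv2) and the standard library are available. Lean on these libraries where they do the work, as an engineer would, in place of code of your own. Each camera call takes 0.05 s, during which the arm holds its last target. There are 200 camera calls.

## Working session

There is one attempt and no reset: what is moved stays moved. The work goes in short steps, Python scripts to look and compute and a shell command to move; the robot and the scene stay as the last step left them, time stands still between calls to the robot, and variables do not carry over. Pictures are saved under pics/ and viewed, about 8 in all and at most 12, crops included, and the job is handed in when it is done.

```bash
mkdir -p pics; cat > h.py <<'E'
import numpy as np, cv2
from plant import get_obs, capture, close_job
def cam(n):
    c=capture(n); R,_=cv2.Rodrigues(np.array(c["rvec"],float)); c["R"]=R; c["t"]=np.array(c["tvec"],float).reshape(3); c["K"]=np.array(c["mtx"],float)
    return c
def ray(c,u,v):
    d=c["R"].T@np.linalg.inv(c["K"])@np.array([u,v,1.]); return -c["R"].T@c["t"], d
def atz(c,u,v,z):
    o,d=ray(c,u,v); return o+d*(z-o[2])/d[2]
def proj(c,p):
    q=c["K"]@(c["R"]@np.array(p,float)+c["t"]); return q[:2]/q[2]
def tri(c1,p1,c2,p2):
    o1,d1=ray(c1,*p1); o2,d2=ray(c2,*p2); d1/=np.linalg.norm(d1); d2/=np.linalg.norm(d2)
    s=np.linalg.lstsq(np.c_[d1,-d2],o2-o1,rcond=None)[0]
    a,b=o1+d1*s[0],o2+d2*s[1]; return (a+b)/2,np.linalg.norm(a-b)
def save(img,n): cv2.imwrite("pics/"+n+".png",img[:,:,::-1])
E
python3 - <<'E'
from h import *
np.set_printoptions(precision=3,suppress=True)
o=get_obs(); print({k:np.round(v,3) for k,v in o.items()})
for n in("side","top"):
    c=cam(n); print(n,c["K"].tolist(),ray(c,256,192)); save(c["color"],n+"0")
E
```

```text
{'time': np.float64(0.0), 'joint_positions': array([-1.293,  0.343,  1.525, -0.   ,  1.275, -0.146]), 'dq': array([ 0.002, -0.001, -0.001, -0.   ,  0.   ,  0.001]), 'tau': array([  0.001, -43.123, -24.422,   0.072,   0.056,  -0.   ]), 'tool_pos': array([ 215.877, -478.422,  404.061]), 'tcp_rot': array([-3.14 , -0.   ,  0.424]), 'contact_force': array([ 1.1  , -0.202,  0.441]), 'moment': array([-0.021, -0.021, -0.012]), 'grip_width': np.float64(91.894)}
side [[357.38998355502736, 0.0, 252.40340004186578], [0.0, 357.38998355502736, 198.12816903232235], [0.0, 0.0, 1.0]] (array([ 524.269, -684.737,  691.952]), array([ 0.042,  0.795, -0.606]))
top [[465.47712907254675, 0.0, 261.02501313877286], [0.0, 465.47712907254675, 202.49471716558764], [0.0, 0.0, 1.0]] (array([ 476.743,   12.902, 1474.578]), array([ 0.096,  0.016, -0.996]))
```

View pics/side0.png

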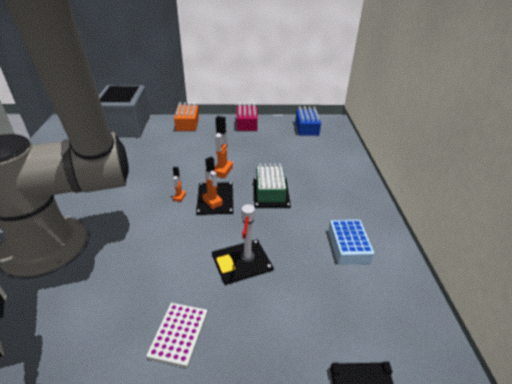

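View pics/top0.png

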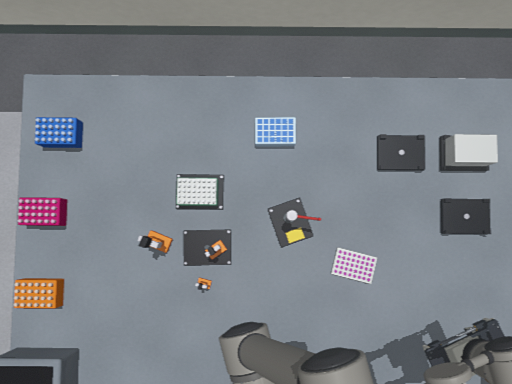

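The side view shows three gauges: large at (222,145), medium on a carrier at (212,185) and small at (177,185). From the top they are at (153,242), (214,250) and (203,284). The medium one, standing on the carrier, is the one meant. The stand is at side (242,260) and top (290,222), with the red bar running from the hub at (292,215) to the tip at (320,219) and the pad at (295,236). I'll check that in one close crop.

```bash
python3 - <<'E'
from h import *
np.set_printoptions(precision=1,suppress=True)
s=cam("side");t=cam("top")
a=cv2.resize(t["color"][185:300,130:330],None,fx=4,fy=4,interpolation=cv2.INTER_CUBIC)[:, :800]
b=cv2.resize(s["color"][110:290,165:285],None,fx=3.3,fy=3.3,interpolation=cv2.INTER_CUBIC)
save(a,"topcrop");save(b[:600],"sidecrop")
def masks(c):
    h=cv2.cvtColor(c["color"],cv2.COLOR_RGB2HSV)
    return {"yellow":cv2.inRange(h,(24,140,120),(34,255,255)),"red":cv2.inRange(h,(0,150,90),(4,255,255))|cv2.inRange(h,(174,150,90),(180,255,255)),"orange":cv2.inRange(h,(7,150,100),(18,255,255))}
for n,c in(("side",s),("top",t)):
    for k,m in masks(c).items():
        N,_,st,ce=cv2.connectedComponentsWithStats(m)
        for i in range(1,N):
            if st[i,4]>12: print(n,k,st[i],ce[i], cv2.minAreaRect(cv2.findNonZero((_==i).astype('uint8'))) if k!="orange" or st[i,4]<800 else "")
E
```

```text
side yellow [216 255  18  18 222] [225.1 263. ] ((225.22415161132812, 262.81036376953125), (17.26966667175293, 14.298541069030762), 68.19859313964844)
side red [243 217   6  21  62] [245.4 226.5] ((245.5159912109375, 226.91200256347656), (3.4882664680480957, 20.392940521240234), 10.30484676361084)
side orange [175 106  23  25 388] [186.4 120. ] ((186.0, 118.0), (24.0, 22.0), 90.0)
side orange [214 145  18  33 321] [222.6 163.2] ((223.74331665039062, 160.9547119140625), (16.393749237060547, 32.208213806152344), 10.007979393005371)
side orange [203 180  19  29 285] [212.  195.9] ((210.45892333984375, 194.10958862304688), (27.724796295166016, 15.972793579101562), 65.55604553222656)
side orange [173 182  12  19 120] [178.8 193.1] ((179.84999084472656, 191.9499969482422), (9.803059577941895, 18.34120750427246), 18.434947967529297)
top yellow [286 228  19  15 172] [294.6 234.9] ((294.623291015625, 234.82875061035156), (10.650744438171387, 16.034637451171875), 69.44395446777344)
top red [298 215  23   5  47] [308.2 217.4] ((308.9299621582031, 217.48997497558594), (22.344575881958008, 2.1213204860687256), 8.130102157592773)
top orange [148 231  24  22 234] [160.6 240.1] ((158.137939453125, 241.15518188476562), (23.397611618041992, 15.041322708129883), 21.801406860351562)
top orange [210 240  17  19 111] [218.4 249. ] ((215.65382385253906, 249.2307586669922), (11.648704528808594, 18.027755737304688), 56.3099365234375)
top orange [ 14 279  50  29 906] [ 41.4 292.3] 
top orange [198 278  13  11  67] [204.7 281.8] ((203.95001220703125, 282.6499938964844), (12.332881927490234, 8.221921920776367), 18.434947967529297)
```

View pics/topcrop.png

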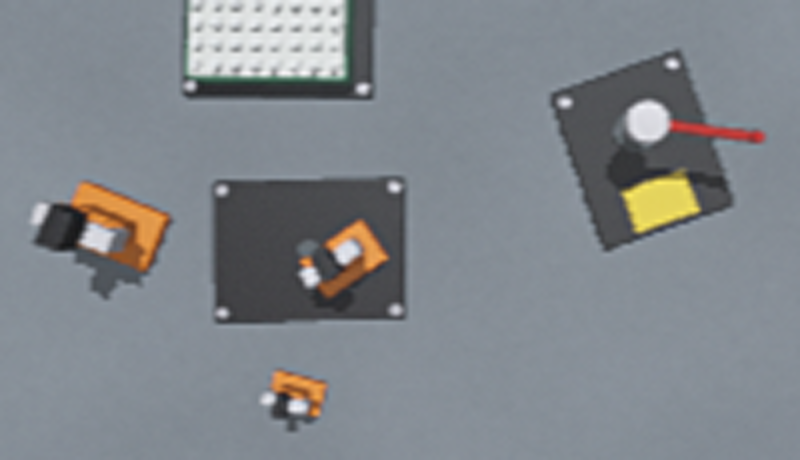

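View pics/sidecrop.png

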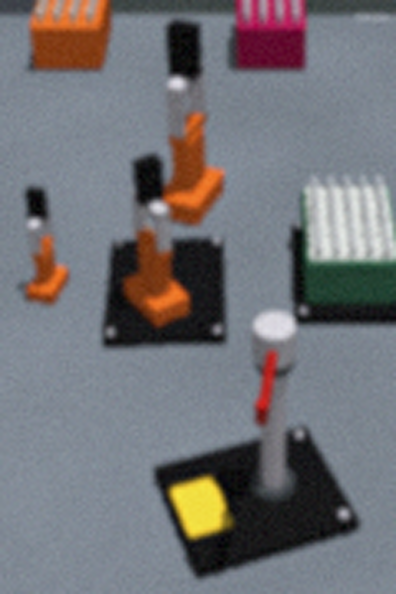

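Both crops confirm that the medium orange gauge stands alone on the carrier, with its black tab between two pale shoulders: tab at top (211,250), side (210,158). The hook bar points right in the top view, counter-clockwise from the pad.

```bash
python3 - <<'E'
from h import *
np.set_printoptions(precision=1,suppress=True)
s=cam("side");t=cam("top")
T=lambda x,y:(130+x/4-.4,185+y/4-.4)
S=lambda x,y:(165+x/3.3-.35,110+y/3.3-.35)
# stand
hub=atz(t,*T(648,121),175); tip=atz(t,*T(764,137),177); pad=atz(t,294.6,234.8,13)
print("hub",hub,tri(t,T(648,121),s,S(274,325)),"tip",tip,tri(t,T(764,137),s,S(262,403)),"pad",pad,tri(t,(294.6,234.8),s,(225.1,263)))
C=[T(*p) for p in((552,95),(680,50),(733,204),(607,250))]
P=np.array([atz(t,*c,12) for c in C]); print("plate",P, np.linalg.norm(P-np.roll(P,1,0),axis=1),P.mean(0))
for a,b in((P[0],P[3]),(P[1],P[2])): print("plate dir",np.arctan2(*(b-a)[[1,0]]))
d=(pad-hub); print("pad dir",np.arctan2(d[1],d[0]),np.linalg.norm(d[:2])); d=tip-hub; print("hook dir",np.arctan2(d[1],d[0]),np.linalg.norm(d[:2]))
# gauge: tab top, shoulders (z~12+115=127)
print("tab",atz(t,*T(323,262),167),tri(t,T(323,262),s,S(148,160)))
a,b=atz(t,*T(349,250),127),atz(t,*T(310,275),127); d=a-b; print("shoulders",a,b,(a+b)/2,np.arctan2(d[1],d[0]))
F=[T(*p) for p in((362,219),(389,259),(325,298))]
P=np.array([atz(t,*c,32) for c in F]); print("foot",P,(P[0]+P[2])/2,np.linalg.norm(P[1]-P[0]),np.linalg.norm(P[2]-P[1]),np.arctan2(*(P[1]-P[2])[[1,0]]))
for n,p in(("foot",(atz(t,*F[2],32))),): print(proj(s,p))
E
```

```text
hub [538.8 -65.9 175. ] (array([538.8, -65.9, 174.9]), np.float64(0.03179988260373767)) tip [ 528.4 -146.6  177. ] (array([ 529.1, -146.4,  178.4]), np.float64(1.4725951054037396)) pad [484.1 -85.4  13. ] (array([483.8, -85.4,  14. ]), np.float64(0.7272778312302309))
plate [[ 566.3   -0.1   12. ]
 [ 602.8 -100.6   12. ]
 [ 482.2 -142.7   12. ]
 [ 445.3  -44.3   12. ]] [128.8 107.  127.7 105.1] [524.2 -71.9  12. ]
plate dir -2.7917432433106364
plate dir -2.806443923485701
pad dir -2.798113850822131 58.07933605904767
hook dir -1.6992561040263445 81.38829211586427
tab [438.2 160.3 167. ] (array([437.9, 160.3, 166.5]), np.float64(0.6694997698504513))
shoulders [445.8 146.2 127. ] [427.6 174.  127. ] [436.7 160.1 127. ] -0.9904202173718114
foot [[467.6 146.   32. ]
 [437.1 124.6  32. ]
 [406.6 173.4  32. ]] [437.1 159.7  32. ] 37.26607992627215 57.54342123346942 -1.013794605270654
[202.2 193.9]
```

Everything agrees with the given sizes:
- **Hub:** (539,-66)
- **Pad direction:** -2.80 rad
- **Hook direction:** -1.70 rad, 1.10 rad counter-clockwise from the pad
- **Gauge:** (437.5,160), with its y axis at about -1.0 rad, so tool yaw 0.57 for the grip

First I'll move to the far side of the bar with the fingers closed.

```bash
cat >> h.py <<'E'
def rel(cx,cy,cz,cp, x,y,z,p):
    "tool-axes shift (m) and turn (rad) from commanded (mm,yaw) to target"
    c,s=np.cos(cp),np.sin(cp); dx,dy=x-cx,y-cy
    return np.round([(c*dx+s*dy)/1e3,(s*dx-c*dy)/1e3,(cz-z)/1e3,cp-p],4).tolist()
E
python3 -m pendant '[[[0.231,-0.087,0],[0,0,-1.016],0],[[0.231,-0.087,0],[0,0,-1.016],0],[[0.231,-0.087,0],[0,0,-1.016],0],[[0.231,-0.087,0],[0,0,-1.016],0],[[0.231,-0.087,0],[0,0,-1.016],0],[[0.231,-0.087,0],[0,0,-1.016],0],[[0.231,-0.087,0],[0,0,-1.016],0],[[0.231,-0.087,0],[0,0,-1.016],0],[[0.231,-0.087,0],[0,0,-1.016],0],[[0.231,-0.087,0],[0,0,-1.016],0]]'
python3 -m pendant '[[[0.196,0.151,0],[0,0,0],0],[[0.196,0.151,0],[0,0,0],0],[[0.196,0.151,0],[0,0,0],0],[[0.196,0.151,0],[0,0,0],0],[[0.196,0.151,0],[0,0,0],0],[[0.196,0.151,0],[0,0,0],0],[[0.196,0.151,0],[0,0,0],0],[[0.196,0.151,0],[0,0,0],0],[[0.196,0.151,0],[0,0,0],0]]'
python3 - <<'E'
from h import *
c=cam("top");s=cam("side")
save(np.vstack([cv2.resize(c["color"][160:260,240:380],None,fx=4,fy=3,interpolation=3),cv2.resize(s["color"][140:240,190:330],None,fx=4,fy=3,interpolation=3)]),"start")
E
```

```text
time: 1.13
tool_pos: [390.7, -304.2, 404.7]
tcp_rot: [-3.142, 0.0, 1.438]
contact_force: [-0.1, -1.1, -0.6]
grip_width: 29.6
time: 1.88
tool_pos: [565.7, -130.3, 404.4]
tcp_rot: [-3.141, 0.0, 1.437]
contact_force: [-0.8, 0.3, 0.6]
grip_width: 0.4
```

```bash
python3 -m pendant '[[[0,0,0.02],[0,0,0],0],[[0,0,0.04],[0,0,0],0],[[0,0,0.05],[0,0,0],0],[[0,0,0.06],[0,0,0],0],[[0,0,0.07],[0,0,0],0],[[0,0,0.082],[0,0,0],0],[[0,0,0.082],[0,0,0],0],[[0,0,0.082],[0,0,0],0]]'
python3 - <<'E'
from h import *
c=cam("top");s=cam("side")
save(np.vstack([cv2.resize(c["color"][180:260,240:380],None,fx=4,fy=3.5,interpolation=3),cv2.resize(s["color"][140:240,190:330],None,fx=4,fy=3,interpolation=3)]),"start2")
E
```

```text
time: 2.65
tool_pos: [566.0, -129.9, 322.6]
tcp_rot: [-3.141, -0.0, 1.439]
contact_force: [-0.1, -0.2, -0.4]
grip_width: 0.3
```

View pics/start2.png

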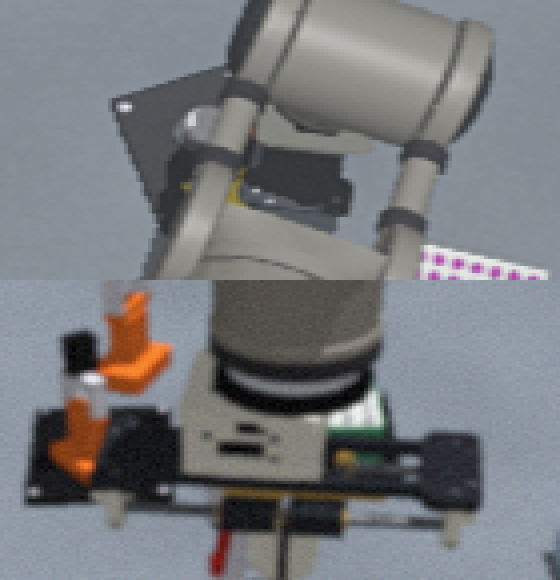

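The top half shows the base plate and the arm covering the hook. In the lower (side) half, the closed fingers at about (285,540) stand to the right (+x, counter-clockwise side) of the red bar at (220,550), with a gap. Next I'll compute the arc.

```bash
python3 - <<'E'
from h import *
def pose(th,off): 
    u=np.array([np.cos(th),np.sin(th)]);n=np.array([-u[1],u[0]]); return (np.array([538.8,-65.9])+60*u+off*n)
cmd=(566,-129.6,322.7,1.44)
for th,off in [(-1.70,29),(-1.70,24)]+[(-1.7-.1*k,24) for k in range(1,9)]:
    x,y=pose(th,off); print(th,np.round([x,y],1),rel(*cmd,x,y,322.7,th+np.pi))
E
```

```text
-1.7 [ 559.8 -129.1] [-0.0003, -0.0062, 0.0, -0.0016]
-1.7 [ 554.9 -128.5] [-0.0004, -0.0112, 0.0, -0.0016]
-1.8 [ 548.5 -129.8] [-0.0025, -0.0173, 0.0, 0.0984]
-1.9 [ 542.1 -130.4] [-0.0039, -0.0236, 0.0, 0.1984]
-2.0 [ 535.7 -130.4] [-0.0048, -0.03, 0.0, 0.2984]
-2.1 [ 529.2 -129.8] [-0.005, -0.0364, 0.0, 0.3984]
-2.2 [ 522.9 -128.5] [-0.0046, -0.0429, 0.0, 0.4984]
-2.3 [ 516.7 -126.6] [-0.0035, -0.0492, 0.0, 0.5984]
-2.4 [ 510.8 -124.1] [-0.0018, -0.0555, 0.0, 0.6984]
-2.5 [ 505.1 -121. ] [0.0005, -0.0615, 0.0, 0.7984]
```

```bash
python3 -m pendant '[[[0,-0.006,0],[0,0,0],0],[[0,-0.011,0],[0,0,0],0],[[-0.0025,-0.0173,0],[0,0,0.1],0],[[-0.0039,-0.0236,0],[0,0,0.2],0],[[-0.0048,-0.03,0],[0,0,0.3],0]]'
python3 -c "
from h import *
print(rel(535.7,-130.4,322.7,1.14,529.2,-129.8,322.7,1.04))"
```

```text
time: 3.17
tool_pos: [535.3, -130.4, 323.5]
tcp_rot: [3.139, -0.001, 1.135]
contact_force: [2.5, -0.1, 0.0]
grip_width: 0.2
[-0.0022, -0.0062, 0.0, 0.1]
```

```bash
python3 - <<'E'
from h import *
def pose(th,off): 
    u=np.array([np.cos(th),np.sin(th)]);n=np.array([-u[1],u[0]]); return (np.array([538.8,-65.9])+60*u+off*n)
cmd=(535.7,-130.4,322.7,1.14)
for k in range(1,11):
    th=-2.-.06*k; x,y=pose(th,24); print(round(th,2),np.round([x,y],1),rel(*cmd,x,y,322.7,th+np.pi))
E
```

```text
-2.06 [ 531.8 -130.1] [-0.0014, -0.0037, 0.0, 0.0584]
-2.12 [ 528.  -129.6] [-0.0025, -0.0074, 0.0, 0.1184]
-2.18 [ 524.1 -128.8] [-0.0034, -0.0111, 0.0, 0.1784]
-2.24 [ 520.4 -127.8] [-0.0041, -0.015, 0.0, 0.2384]
-2.3 [ 516.7 -126.6] [-0.0045, -0.0188, 0.0, 0.2984]
-2.36 [ 513.1 -125.2] [-0.0047, -0.0227, 0.0, 0.3584]
-2.42 [ 509.6 -123.6] [-0.0047, -0.0266, 0.0, 0.4184]
-2.48 [ 506.2 -121.7] [-0.0044, -0.0304, 0.0, 0.4784]
-2.54 [ 502.9 -119.6] [-0.0039, -0.0343, 0.0, 0.5384]
-2.6 [ 499.8 -117.4] [-0.0032, -0.0381, 0.0, 0.5984]
```

```bash
python3 -m pendant '[[[-0.0014,-0.0037,0],[0,0,0.06],0],[[-0.0025,-0.0074,0],[0,0,0.12],0],[[-0.0034,-0.0111,0],[0,0,0.18],0],[[-0.0041,-0.015,0],[0,0,0.24],0],[[-0.0045,-0.0188,0],[0,0,0.3],0],[[-0.0047,-0.0227,0],[0,0,0.36],0],[[-0.0047,-0.0266,0],[0,0,0.42],0],[[-0.0044,-0.0304,0],[0,0,0.48],0],[[-0.0039,-0.0343,0],[0,0,0.54],0],[[-0.0039,-0.0343,0],[0,0,0.54],0]]'
python3 - <<'E'
from h import *
def pose(th,off): 
    u=np.array([np.cos(th),np.sin(th)]);n=np.array([-u[1],u[0]]); return (np.array([538.8,-65.9])+60*u+off*n)
cmd=(502.9,-119.6,322.7,.60)
for k in range(1,12):
    th=-2.54-.03*k; x,y=pose(th,24); print(round(th,2),np.round([x,y],1),rel(*cmd,x,y,322.7,th+np.pi))
E
```

```text
time: 4.0
tool_pos: [502.3, -119.5, 323.5]
tcp_rot: [3.14, -0.001, 0.598]
contact_force: [1.5, -0.3, 0.3]
grip_width: 0.7
-2.57 [ 501.3 -118.5] [-0.0007, -0.0018, 0.0, 0.0284]
-2.6 [ 499.8 -117.4] [-0.0013, -0.0036, 0.0, 0.0584]
-2.63 [ 498.2 -116.2] [-0.0019, -0.0054, 0.0, 0.0884]
-2.66 [ 496.7 -115. ] [-0.0025, -0.0073, 0.0, 0.1184]
-2.69 [ 495.3 -113.7] [-0.0029, -0.0092, 0.0, 0.1484]
-2.72 [ 493.9 -112.4] [-0.0034, -0.0111, 0.0, 0.1784]
-2.75 [ 492.5 -111. ] [-0.0037, -0.013, 0.0, 0.2084]
-2.78 [ 491.2 -109.6] [-0.004, -0.0149, 0.0, 0.2384]
-2.81 [ 489.9 -108.1] [-0.0043, -0.0168, 0.0, 0.2684]
-2.84 [ 488.6 -106.6] [-0.0045, -0.0188, 0.0, 0.2984]
-2.87 [ 487.4 -105.1] [-0.0046, -0.0207, 0.0, 0.3284]
```

```bash
python3 -m pendant '[[[-0.0007,-0.0018,0],[0,0,0.03],0],[[-0.0013,-0.0036,0],[0,0,0.06],0],[[-0.0019,-0.0054,0],[0,0,0.09],0],[[-0.0019,-0.0054,0],[0,0,0.09],0]]'
python3 - <<'E'
from h import *
o=get_obs(); print(o["contact_force"],o["moment"])
def pose(th,off): 
    u=np.array([np.cos(th),np.sin(th)]);n=np.array([-u[1],u[0]]); return (np.array([538.8,-65.9])+60*u+off*n)
cmd=(498.2,-116.2,322.7,.51)
for k in range(1,18):
    th=-2.63-.015*k; x,y=pose(th,24); print(round(th,3),np.round([x,y],1),rel(*cmd,x,y,322.7,th+np.pi))
E
```

```text
time: 4.33
tool_pos: [498.1, -116.3, 323.3]
tcp_rot: [3.14, -0.001, 0.511]
contact_force: [1.3, -0.8, 1.2]
grip_width: -0.2
[ 1.34197554 -0.76079126  1.15243816] [-0.06580444 -0.18036223  0.01570815]
-2.645 [ 497.5 -115.6] [-0.0003, -0.0009, 0.0, 0.0134]
-2.66 [ 496.7 -115. ] [-0.0007, -0.0018, 0.0, 0.0284]
-2.675 [ 496.  -114.3] [-0.001, -0.0027, 0.0, 0.0434]
-2.69 [ 495.3 -113.7] [-0.0013, -0.0036, 0.0, 0.0584]
-2.705 [ 494.6 -113. ] [-0.0016, -0.0045, 0.0, 0.0734]
-2.72 [ 493.9 -112.4] [-0.0019, -0.0055, 0.0, 0.0884]
-2.735 [ 493.2 -111.7] [-0.0022, -0.0064, 0.0, 0.1034]
-2.75 [ 492.5 -111. ] [-0.0024, -0.0073, 0.0, 0.1184]
-2.765 [ 491.8 -110.3] [-0.0027, -0.0083, 0.0, 0.1334]
-2.78 [ 491.2 -109.6] [-0.0029, -0.0092, 0.0, 0.1484]
-2.795 [ 490.5 -108.9] [-0.0031, -0.0102, 0.0, 0.1634]
-2.81 [ 489.9 -108.1] [-0.0033, -0.0111, 0.0, 0.1784]
-2.825 [ 489.3 -107.4] [-0.0035, -0.0121, 0.0, 0.1934]
-2.84 [ 488.6 -106.6] [-0.0037, -0.013, 0.0, 0.2084]
-2.855 [ 488.  -105.9] [-0.0038, -0.014, 0.0, 0.2234]
-2.87 [ 487.4 -105.1] [-0.004, -0.0149, 0.0, 0.2384]
-2.885 [ 486.9 -104.3] [-0.0041, -0.0159, 0.0, 0.2534]
```

```bash
python3 -m pendant '[[[-0.0003,-0.0009,0],[0,0,0.015],0],[[-0.0007,-0.0018,0],[0,0,0.03],0],[[-0.0007,-0.0018,0],[0,0,0.03],0]]'
```

```text
time: 4.58
tool_pos: [496.7, -115.1, 322.9]
tcp_rot: [3.141, -0.0, 0.48]
contact_force: [0.3, -1.4, 0.7]
grip_width: 0.3
```

```bash
python3 -m pendant '[[[-0.0003,-0.0009,0],[0,0,0.015],0],[[-0.0007,-0.0018,0],[0,0,0.03],0],[[-0.0007,-0.0018,0],[0,0,0.03],0]]'
```

```text
time: 4.83
tool_pos: [495.2, -113.8, 322.7]
tcp_rot: [3.142, 0.0, 0.449]
contact_force: [1.4, -0.7, 2.1]
grip_width: 0.7
```

```bash
python3 -m pendant '[[[-0.0003,-0.0009,0],[0,0,0.015],0],[[-0.0007,-0.0018,0],[0,0,0.03],0],[[-0.0007,-0.0018,0],[0,0,0.03],0]]'
```

```text
time: 5.08
tool_pos: [493.8, -112.4, 322.7]
tcp_rot: [-3.142, 0.0, 0.419]
contact_force: [0.9, -1.4, 1.4]
grip_width: 0.4
```

```bash
python3 -m pendant '[[[-0.0003,-0.0009,0],[0,0,0.015],0],[[-0.0003,-0.0009,0],[0,0,0.015],0]]'
```

```text
time: 5.25
tool_pos: [493.1, -111.7, 322.7]
tcp_rot: [-3.142, 0.0, 0.404]
contact_force: [0.5, -1.7, 1.1]
grip_width: 0.5
```

```bash
python3 -m pendant '[[[-0.0003,-0.0009,0],[0,0,0.015],0],[[-0.0007,-0.0018,0],[0,0,0.03],0],[[-0.0007,-0.0018,0],[0,0,0.03],0]]'
```

```text
time: 5.5
tool_pos: [491.8, -110.3, 322.7]
tcp_rot: [-3.142, 0.0, 0.374]
contact_force: [1.2, -2.0, 0.6]
grip_width: 0.7
```

```bash
python3 -m pendant '[[[-0.0003,-0.0009,0],[0,0,0.015],0],[[-0.0003,-0.0009,0],[0,0,0.015],0]]'
```

```text
time: 5.67
tool_pos: [491.2, -109.8, 322.8]
tcp_rot: [3.141, 0.0, 0.359]
contact_force: [1.1, -2.5, 1.3]
grip_width: 0.2
```

```bash
python3 -m pendant '[[[-0.0003,-0.0009,0],[0,0,0.015],0],[[-0.0003,-0.0009,0],[0,0,0.015],0]]'
```

```text
time: 5.83
tool_pos: [490.7, -109.2, 322.8]
tcp_rot: [3.141, -0.0, 0.344]
contact_force: [0.9, -5.9, 1.6]
grip_width: 0.6
```

```bash
python3 -m pendant '[[[-0.0003,-0.0009,0],[0,0,0.015],0],[[-0.0003,-0.0009,0],[0,0,0.015],0]]'
```

```text
time: 6.0
tool_pos: [490.2, -108.7, 322.9]
tcp_rot: [3.14, -0.0, 0.329]
contact_force: [0.0, -6.3, -0.2]
grip_width: 0.5
```

The force has risen to 6 N at θ≈-2.80, so this is the stop. One small step more, then check.

```bash
python3 -m pendant '[[[-0.0002,-0.0008,0],[0,0,0.01],0],[[-0.0002,-0.0008,0],[0,0,0.01],0],[[-0.0002,-0.0008,0],[0,0,0.01],0]]'; python3 -c "
from h import *
o=get_obs();print(o['contact_force'],o['moment'],o['tool_pos'])"
```

```text
time: 6.25
tool_pos: [489.9, -108.3, 322.9]
tcp_rot: [3.139, -0.0, 0.32]
contact_force: [1.7, -7.0, 0.7]
grip_width: 0.1
[ 1.70881934 -7.0432434   0.7440279 ] [-1.18550366 -0.12788463  0.08961509] [ 489.85791745 -108.28133404  322.93952234]
```

```bash
python3 -m pendant '[[[-0.0002,-0.0009,0],[0,0,0.01],0],[[-0.0002,-0.0009,0],[0,0,0.01],0],[[-0.0002,-0.0009,0],[0,0,0.01],0]]'; python3 -c "
from h import *
o=get_obs();print(o['contact_force'],o['moment'],o['tool_pos'])"
```

```text
time: 6.5
tool_pos: [489.4, -107.8, 323.0]
tcp_rot: [3.138, -0.0, 0.31]
contact_force: [1.9, -8.7, 0.2]
grip_width: 0.6
[ 1.91683538 -8.70576999  0.23249832] [-1.43378918 -0.12577093  0.16320697] [ 489.44565364 -107.76136859  322.99865698]
```

```bash
for i in 1; do python3 -m pendant '[[[-0.0001,-0.0004,0],[0,0,0.005],0],[[-0.0001,-0.0004,0],[0,0,0.005],0],[[-0.0001,-0.0004,0],[0,0,0.005],0],[[-0.0001,-0.0004,0],[0,0,0.005],0],[[-0.0001,-0.0004,0],[0,0,0.005],0],[[-0.0001,-0.0004,0],[0,0,0.005],0],[[-0.0001,-0.0004,0],[0,0,0.005],0]]'; done; python3 -m pendant '[[[0,0,0],[0,0,0],0],[[0,0,0],[0,0,0],0],[[0,0,0],[0,0,0],0],[[0,0,0],[0,0,0],0],[[0,0,0],[0,0,0],0],[[0,0,0],[0,0,0],0],[[0,0,0],[0,0,0],0],[[0,0,0],[0,0,0],0],[[0,0,0],[0,0,0],0]]'
```

```text
time: 7.08
tool_pos: [489.3, -107.6, 323.0]
tcp_rot: [3.138, -0.0, 0.305]
contact_force: [1.0, -9.4, 0.9]
grip_width: 0.4
time: 7.83
tool_pos: [489.3, -107.6, 323.0]
tcp_rot: [3.138, -0.0, 0.305]
contact_force: [0.9, -10.1, -0.8]
grip_width: 0.5
```

Pressed at about 9.5–10 N for over a second. Now I'll retreat and lift, then look at the hook.

```bash
python3 -m pendant '[[[0,0.002,0],[0,0,0],0],[[0,0.005,0],[0,0,0],0],[[0,0.015,0],[0,0,0],0],[[0,0.03,0],[0,0,0],0],[[0,0.04,0],[0,0,0],0],[[0,0.04,-0.03],[0,0,0],0],[[0,0.04,-0.06],[0,0,0],0.02],[[0,0.04,-0.08],[0,0,0],0.06],[[0,0.04,-0.08],[0,0,0],0.06]]'
python3 - <<'E'
from h import *
np.set_printoptions(precision=1,suppress=True)
print(get_obs()["contact_force"])
t=cam("top")
T=lambda x,y:(130+x/4-.4,185+y/4-.4)
print("large tab",[atz(t,*T(58,226),z) for z in(190,220)],"large foot",atz(t,*T(118,225),25))
print(rel(500.8,-144.5,402.7,.305,437.5,160,402.7,.57), rel(500.8,-144.5,402.7,.305,437.5,160,310,.57))
E
```

```text
time: 8.58
tool_pos: [501.9, -145.7, 407.0]
tcp_rot: [3.137, -0.006, 0.304]
contact_force: [0.3, -0.1, -0.3]
grip_width: 15.9
[ 0.3 -0.1 -0.3]
large tab [array([461.6, 340.6, 190. ]), array([462., 333., 220.])] large foot [460.9 336.1  25. ]
[0.0311, -0.3095, 0.0, -0.265] [0.0311, -0.3095, 0.0927, -0.265]
```

```bash
python3 -m pendant '[[[0.031,-0.3095,0],[0,0,-0.265],0.06],[[0.031,-0.3095,0],[0,0,-0.265],0.06],[[0.031,-0.3095,0],[0,0,-0.265],0.06],[[0.031,-0.3095,0],[0,0,-0.265],0.06],[[0.031,-0.3095,0],[0,0,-0.265],0.06],[[0.031,-0.3095,0],[0,0,-0.265],0.06],[[0.031,-0.3095,0],[0,0,-0.265],0.06],[[0.031,-0.3095,0],[0,0,-0.265],0.06],[[0.031,-0.3095,0],[0,0,-0.265],0.06],[[0.031,-0.3095,0],[0,0,-0.265],0.06]]'
python3 - <<'E'
from h import *
c=cam("top");s=cam("side")
save(np.vstack([cv2.resize(c["color"][190:260,180:340],None,fx=4,fy=4,interpolation=3),cv2.resize(s["color"][130:210,180:340],None,fx=4,fy=4,interpolation=3)])[:600],"above")
h=cv2.cvtColor(c["color"],cv2.COLOR_RGB2HSV);m=cv2.inRange(h,(0,130,80),(4,255,255))|cv2.inRange(h,(174,130,80),(180,255,255))
N,l,st,ce=cv2.connectedComponentsWithStats(m)
for i in range(1,N):
    if st[i,4]>8 and st[i,0]>200: 
        p=atz(c,*ce[i],166); d=p-np.array([538.8,-65.9,166]); print(st[i],ce[i],p,np.arctan2(d[1],d[0]),np.hypot(*d[:2]))
h=cv2.cvtColor(s["color"],cv2.COLOR_RGB2HSV);m=cv2.inRange(h,(0,130,80),(4,255,255))|cv2.inRange(h,(174,130,80),(180,255,255))
N,l,st,ce=cv2.connectedComponentsWithStats(m)
for i in range(1,N):
    if st[i,4]>8: p=atz(s,*ce[i],162); d=p-np.array([538.8,-65.9,166]); print("side",st[i],ce[i],p,np.arctan2(d[1],d[0]),np.hypot(*d[:2]))
E
```

```text
time: 9.47
tool_pos: [437.5, 160.5, 401.6]
tcp_rot: [-3.141, 0.002, 0.572]
contact_force: [-0.3, -0.8, -0.8]
grip_width: 60.0
[293 220  11  22  44] [297.79545455 229.88636364] [497.19547113 -84.0280232  166.        ] -2.7306752436521453 45.382397988028096
side [214 214  29  10  93] [226.34408602 218.48387097] [490.93221553 -85.89170363 162.        ] -2.745968876098013 51.87478196775493
```

View pics/above.png

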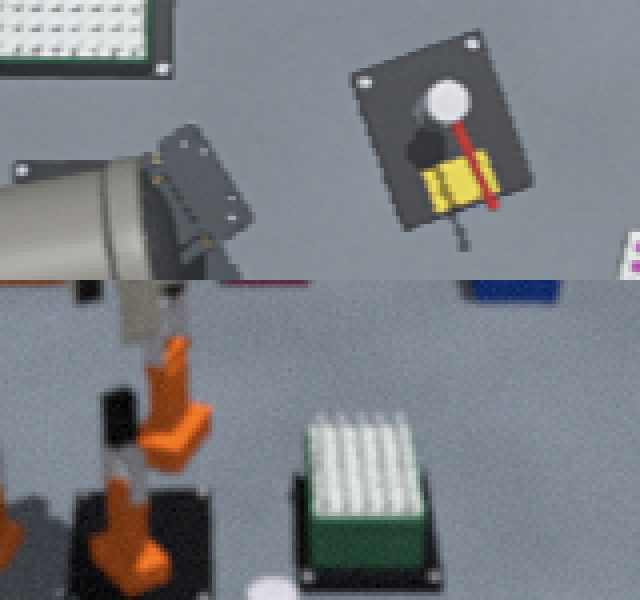

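The hook stays at about -2.74 rad, over the pad: hub at (448,101), tip at (494,206) in the crop. The gripper hangs above the medium gauge, whose tab is at (120,415) in the lower half. Next I'll descend and grip.

```bash
python3 -m pendant '[[[0,0,0.03],[0,0,0],0.06],[[0,0,0.06],[0,0,0],0.06],[[0,0,0.075],[0,0,0],0.06],[[0,0,0.085],[0,0,0],0.06],[[0,0,0.0925],[0,0,0],0.06],[[0,0,0.0925],[0,0,0],0.06],[[0,0,0.0925],[0,0,0],0.06]]'
python3 -m pendant '[[[0,0,0],[0,0,0],0.03],[[0,0,0],[0,0,0],0.025],[[0,0,0],[0,0,0],0.02],[[0,0,0],[0,0,0],0.017],[[0,0,0],[0,0,0],0.015],[[0,0,0],[0,0,0],0],[[0,0,0],[0,0,0],0],[[0,0,0],[0,0,0],0],[[0,0,0],[0,0,0],0],[[0,0,0],[0,0,0],0]]'
python3 -c "
from h import *
o=get_obs();print(o['contact_force'],o['moment'],o['grip_width'],o['tool_pos'])"
```

```text
time: 10.15
tool_pos: [438.1, 159.2, 310.2]
tcp_rot: [3.142, 0.0, 0.568]
contact_force: [-0.2, 0.6, 0.4]
grip_width: 59.8
time: 10.98
tool_pos: [437.6, 160.1, 310.2]
tcp_rot: [3.142, -0.0, 0.57]
contact_force: [0.0, -0.1, 1.1]
grip_width: 13.8
[ 0.01372526 -0.06898719  1.11645193] [0.05009378 0.08622134 0.01243461] 13.807692164375746 [437.61893225 160.05097061 310.23961529]
```

Gripped: the opening is 13.8 mm, matching the 14 mm tab. Lifting.

```bash
python3 -m pendant '[[[0,0,-0.003],[0,0,0],0],[[0,0,-0.01],[0,0,0],0],[[0,0,-0.025],[0,0,0],0],[[0,0,-0.045],[0,0,0],0],[[0,0,-0.065],[0,0,0],0],[[0,0,-0.085],[0,0,0],0],[[0,0,-0.095],[0,0,0],0],[[0,0,-0.095],[0,0,0],0]]'
python3 -c "
from h import *
o=get_obs();print(o['contact_force'],o['moment'],o['grip_width'])
for f in(.5,1):print(rel(437.5,160,405.2,.57,437.5-4.8*f,160-270.3*f,405.2,.57-.173*f))
print(rel(432.7,-110.3,405.2,.397,432.7,-110.3,375,.397))"
```

```text
time: 11.65
tool_pos: [438.0, 160.1, 407.9]
tcp_rot: [3.14, -0.005, 0.57]
contact_force: [1.1, 1.3, -1.8]
grip_width: 14.0
[ 1.08755348  1.28487966 -1.75556993] [-0.02749643 -0.03580903  0.017498  ] 13.985816043140183
[-0.075, 0.1125, 0.0, 0.0865]
[-0.1499, 0.225, 0.0, 0.173]
[0.0, 0.0, 0.0302, 0.0]
```

```bash
python3 -m pendant '[[[-0.005,0.008,0],[0,0,0.005],0],[[-0.018,0.027,0],[0,0,0.02],0],[[-0.037,0.055,0],[0,0,0.04],0],[[-0.057,0.085,0],[0,0,0.065],0],[[-0.077,0.115,0],[0,0,0.09],0],[[-0.097,0.145,0],[0,0,0.11],0],[[-0.117,0.175,0],[0,0,0.135],0],[[-0.134,0.201,0],[0,0,0.155],0],[[-0.146,0.219,0],[0,0,0.168],0],[[-0.15,0.225,0],[0,0,0.173],0]]'
python3 -m pendant '[[[0,0,0.008],[0,0,0],0],[[0,0,0.018],[0,0,0],0],[[0,0,0.026],[0,0,0],0],[[0,0,0.03],[0,0,0],0],[[0,0,0.03],[0,0,0],0],[[0,0,0.03],[0,0,0],0]]'
python3 - <<'E'
from h import *
np.set_printoptions(precision=1,suppress=True)
s=cam("side");t=cam("top")
a=cv2.resize(s["color"][170:290,170:300],None,fx=5,fy=5,interpolation=3)
save(a,"pre")
h=cv2.cvtColor(s["color"],cv2.COLOR_RGB2HSV);m=cv2.inRange(h,(0,130,80),(4,255,255))|cv2.inRange(h,(174,130,80),(180,255,255))
ys,xs=np.nonzero(m); k=(xs>170)&(xs<300)&(ys>180)&(ys<260); print(xs[k].min(),xs[k].max(),ys[k].min(),ys[k].max())
# expected projections: eye corners of window
u=np.array([np.cos(-2.745),np.sin(-2.745)]);v=np.array([-u[1],u[0]])
o=get_obs(); g=o["tool_pos"]; print(g,o["tcp_rot"],o["moment"],o["grip_width"])
for dz in(0,-31):
  for dy in(-16,16): p=np.r_[g[:2]+dy*v,g[2]-193.2+dz]; print("win",(proj(s,p)-[170,170])*5)
for r in(15,82): print("bar",(proj(s,np.r_[np.array([538.8,-65.9])+r*u,164])-[170,170])*5)
E
```

```text
time: 12.48
tool_pos: [432.1, -113.5, 404.0]
tcp_rot: [-3.141, 0.002, 0.393]
contact_force: [0.0, -0.2, -2.3]
grip_width: 14.0
time: 12.98
tool_pos: [432.8, -109.7, 375.0]
tcp_rot: [-3.141, 0.001, 0.398]
contact_force: [-0.3, -0.1, -1.9]
grip_width: 14.1
214 242 214 223
[ 432.9 -110.   375.5] [ 3.1 -0.   0.4] [-0.1  0.   0.1] 13.815174018772986
win [131.3 222.6]
win [154.2 268.4]
win [137.1 275.4]
win [159.5 321.6]
bar [357.9 217.7]
bar [217.5 257.1]
```

View pics/pre.png

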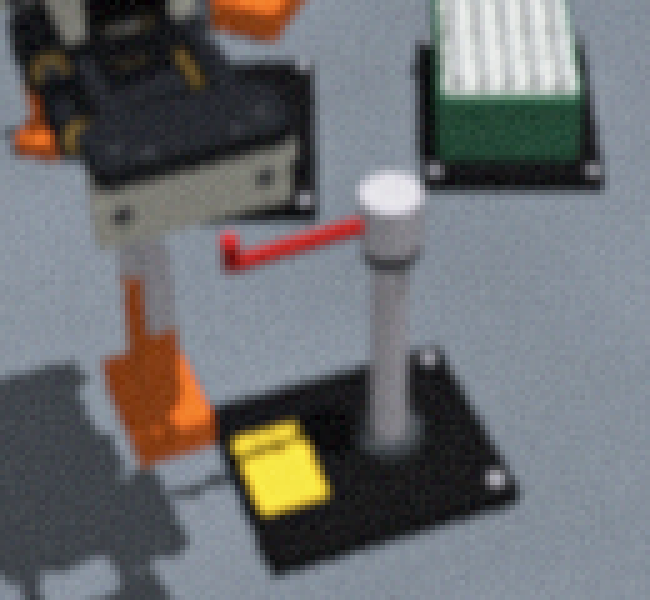

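The picture shows the gauge at (150,340) just beyond the red tip at (230,255), in line with the bar, and the window projects to (131–160, 222–322), spanning the tip's height. Next I'll slide it in, checking force on the way.

```bash
python3 -m pendant '[[[0.004,0,0],[0,0,0],0],[[0.01,0,0],[0,0,0],0],[[0.015,0,0],[0,0,0],0],[[0.02,0,0],[0,0,0],0],[[0.025,0,0],[0,0,0],0],[[0.03,0,0],[0,0,0],0],[[0.034,0,0],[0,0,0],0],[[0.034,0,0],[0,0,0],0]]'
```

```text
time: 13.75
tool_pos: [464.8, -97.0, 375.1]
tcp_rot: [3.141, -0.0, 0.397]
contact_force: [0.4, 0.0, -1.6]
grip_width: 13.5
```

```bash
python3 -m pendant '[[[0.005,0,0],[0,0,0],0],[[0.011,0,0],[0,0,0],0],[[0.017,0,0],[0,0,0],0],[[0.023,0,0],[0,0,0],0],[[0.029,0,0],[0,0,0],0],[[0.034,0,0],[0,0,0],0],[[0.036,0,0],[0,0,0],0],[[0.036,0,0],[0,0,0],0],[[0.036,0,0],[0,0,0],0]]'
python3 - <<'E'
from h import *
s=cam("side"); save(cv2.resize(s["color"][170:290,170:300],None,fx=5,fy=5,interpolation=3),"in")
o=get_obs(); print(o["tool_pos"],o["moment"],o["grip_width"])
E
```

```text
time: 14.5
tool_pos: [497.3, -83.2, 375.1]
tcp_rot: [-3.141, 0.0, 0.397]
contact_force: [-0.8, 0.6, -1.5]
grip_width: 13.8
[497.15084571 -83.33167711 375.12174104] [ 0.007714    0.04666903 -0.00084439] 13.802125992590364
```

View pics/in.png

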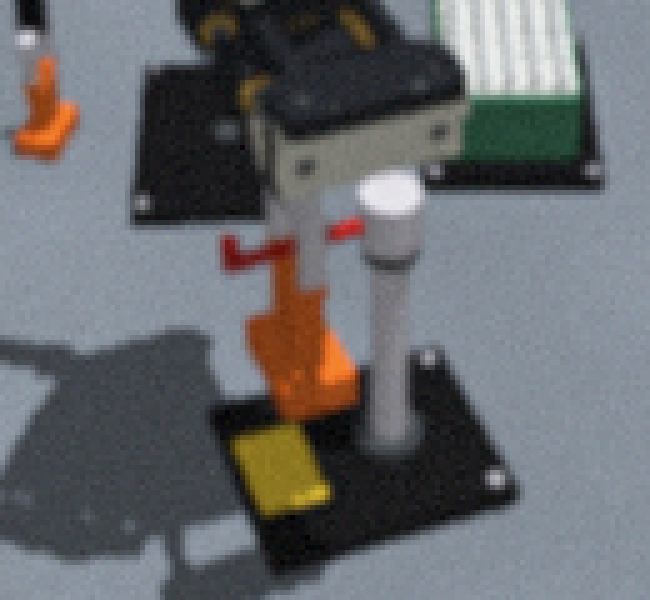

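The bar now runs through the window: it enters at (290,248) and comes out at (330,232), unmoved and without contact forces. Lowering gently.

```bash
python3 -m pendant '[[[0,0,0.003],[0,0,0],0],[[0,0,0.006],[0,0,0],0],[[0,0,0.009],[0,0,0],0],[[0,0,0.012],[0,0,0],0],[[0,0,0.014],[0,0,0],0],[[0,0,0.015],[0,0,0],0],[[0,0,0.015],[0,0,0],0]]'
```

```text
time: 15.13
tool_pos: [497.2, -83.3, 359.9]
tcp_rot: [-3.141, 0.0, 0.397]
contact_force: [-0.2, -0.2, -2.0]
grip_width: 13.7
```

```bash
python3 -m pendant '[[[0,0,0.0005],[0,0,0],0],[[0,0,0.001],[0,0,0],0],[[0,0,0.0015],[0,0,0],0],[[0,0,0.0015],[0,0,0],0],[[0,0,0.0015],[0,0,0],0]]'
```

```text
time: 15.55
tool_pos: [497.3, -83.3, 358.8]
tcp_rot: [3.141, -0.0, 0.397]
contact_force: [-0.5, -0.3, -2.2]
grip_width: 14.1
```

```bash
python3 -m pendant '[[[0,0,0.0005],[0,0,0],0],[[0,0,0.001],[0,0,0],0],[[0,0,0.001],[0,0,0],0],[[0,0,0.001],[0,0,0],0]]'
```

```text
time: 15.88
tool_pos: [497.3, -83.3, 357.7]
tcp_rot: [3.142, 0.0, 0.397]
contact_force: [0.2, -0.3, -1.5]
grip_width: 13.7
```

```bash
python3 -m pendant '[[[0,0,0.0005],[0,0,0],0],[[0,0,0.0005],[0,0,0],0],[[0,0,0.0005],[0,0,0],0]]'
```

```text
time: 16.13
tool_pos: [497.3, -83.3, 357.2]
tcp_rot: [3.142, 0.0, 0.397]
contact_force: [0.7, -0.3, -2.1]
grip_width: 14.1
```

```bash
python3 -m pendant '[[[0,0,0.0005],[0,0,0],0],[[0,0,0.0005],[0,0,0],0],[[0,0,0.0005],[0,0,0],0]]'
```

```text
time: 16.38
tool_pos: [497.3, -83.3, 356.9]
tcp_rot: [3.141, -0.0, 0.397]
contact_force: [-1.1, -0.0, 0.4]
grip_width: 13.9
```

Contact at TCP z = 356.9, as expected (357). Press 0.3 mm more, then open gently.

```bash
python3 -m pendant '[[[0,0,0.0003],[0,0,0],0],[[0,0,0.0003],[0,0,0],0],[[0,0,0.0003],[0,0,0],0.015],[[0,0,0.0003],[0,0,0],0.016],[[0,0,0.0003],[0,0,0],0.018],[[0,0,0.0003],[0,0,0],0.021],[[0,0,0.0003],[0,0,0],0.025],[[0,0,0.0003],[0,0,0],0.03],[[0,0,0.0003],[0,0,0],0.04],[[0,0,0.0003],[0,0,0],0.05]]'
python3 -m pendant '[[[0,0,0],[0,0,0],0.05],[[0,0,0],[0,0,0],0.05],[[0,0,0],[0,0,0],0.05],[[0,0,0],[0,0,0],0.05],[[0,0,0],[0,0,0],0.05],[[0,0,0],[0,0,0],0.05]]'
python3 - <<'E'
from h import *
s=cam("side"); save(cv2.resize(s["color"][170:290,170:300],None,fx=5,fy=5,interpolation=3),"rel")
E
```

```text
time: 17.22
tool_pos: [497.3, -83.3, 356.4]
tcp_rot: [3.142, 0.0, 0.397]
contact_force: [0.2, -0.4, -0.5]
grip_width: 38.9
time: 17.72
tool_pos: [497.3, -83.3, 356.4]
tcp_rot: [3.141, -0.0, 0.397]
contact_force: [-0.2, -0.4, 0.3]
grip_width: 50.1
```

View pics/rel.png

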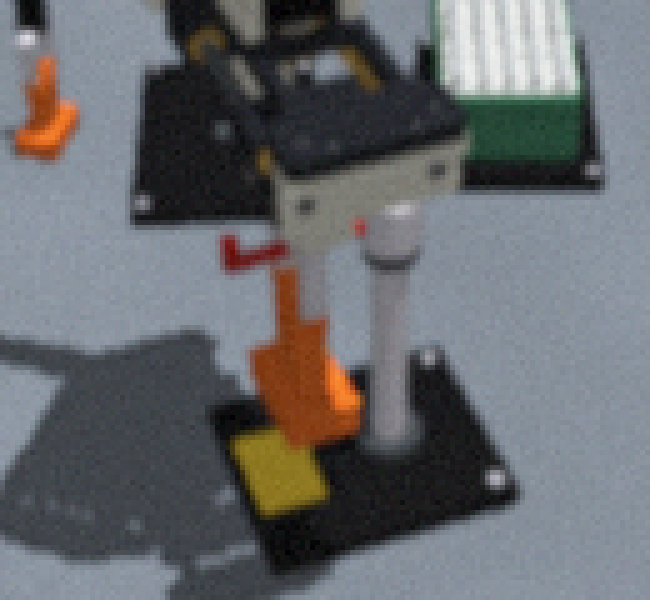

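The gauge hangs on the bar with the fingers open on both sides of the tab. I'll lift clear and move aside.

```bash
python3 -m pendant '[[[0,0,-0.005],[0,0,0],0.05],[[0,0,-0.015],[0,0,0],0.05],[[0,0,-0.03],[0,0,0],0.05],[[0,0,-0.055],[0,0,0],0.05],[[0,0,-0.09],[0,0,0],0.05],[[0,0,-0.1],[0,0,0],0.05]]'
python3 -m pendant '[[[-0.02,0.03,0],[0,0,0],0.05],[[-0.06,0.09,0],[0,0,0],0.05],[[-0.08,0.13,0],[0,0,0],0.05],[[-0.08,0.17,0],[0,0,0],0.05],[[-0.08,0.21,0],[0,0,0],0.05],[[-0.08,0.25,0],[0,0,0],0.05],[[-0.08,0.25,0],[0,0,0],0.05],[[-0.08,0.25,0],[0,0,0],0.05]]'
python3 -m pendant '[[[0,0,0],[0,0,0],0.05],[[0,0,0],[0,0,0],0.05],[[0,0,0],[0,0,0],0.05],[[0,0,0],[0,0,0],0.05],[[0,0,0],[0,0,0],0.05],[[0,0,0],[0,0,0],0.05],[[0,0,0],[0,0,0],0.05],[[0,0,0],[0,0,0],0.05],[[0,0,0],[0,0,0],0.05]]'
python3 - <<'E'
from h import *
def look():
    s=cam("side");t=cam("top")
    f=[s["color"],t["color"]]; r=[]
    for c in(s,t):
        h=cv2.cvtColor(c["color"],cv2.COLOR_RGB2HSV);m=cv2.inRange(h,(0,130,80),(4,255,255))|cv2.inRange(h,(174,130,80),(180,255,255))
        k=np.argwhere(m)[:, ::-1]; k=k[(k[:,0]>205)&(k[:,0]<320)&(k[:,1]>190)&(k[:,1]<260)]; 
        if len(k): r.append((len(k),k.mean(0).round(1).tolist(),k.min(0),k.max(0)))
    return f,r
f1,r1=look(); f2,r2=look(); print(r1,r2)
t=f2[1]; s=f2[0]
print("diff side",cv2.absdiff(cv2.blur(f1[0],(3,3)),cv2.blur(f2[0],(3,3)))[170:290,170:300].max())
save(np.vstack([cv2.resize(t[190:260,220:380],None,fx=4,fy=4,interpolation=3),cv2.resize(s[195:275,190:350],None,fx=4,fy=4,interpolation=3)]),"end")
E
```

```text
time: 18.27
tool_pos: [497.6, -83.4, 461.5]
tcp_rot: [3.137, -0.006, 0.397]
contact_force: [-0.6, -0.3, 0.1]
grip_width: 49.8
time: 18.93
tool_pos: [520.4, -349.6, 455.1]
tcp_rot: [3.141, 0.001, 0.393]
contact_force: [0.2, 1.1, 0.4]
grip_width: 49.9
time: 19.68
tool_pos: [520.1, -344.7, 456.5]
tcp_rot: [3.141, 0.0, 0.397]
contact_force: [0.2, 0.5, 0.9]
grip_width: 50.1
[(30, [298.1, 230.7], array([293, 221]), array([303, 241]))] [(31, [298.0, 230.4], array([293, 220]), array([303, 241]))]
diff side 35
```

View pics/end.png

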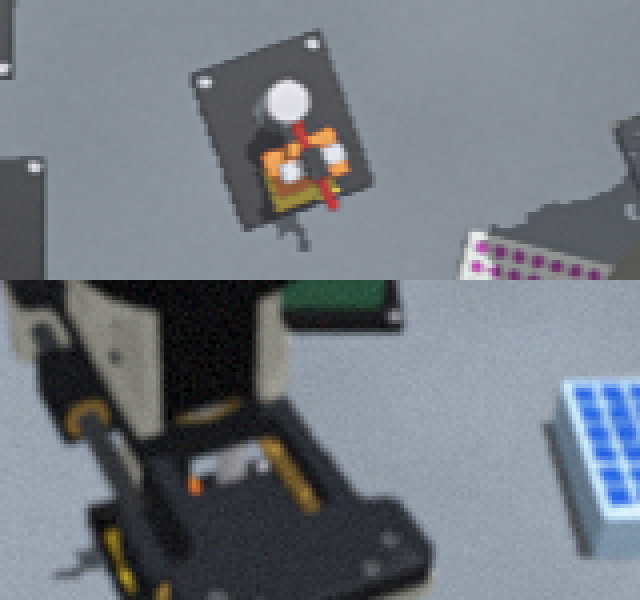

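In the top half, the bar runs from the hub (288,101) to its tip (333,206). The gauge's tab at (316,163) sits mid-bar, centred between its shoulders, and the hook is unmoved over the pad. The arm hides the side view, so I'll check stillness numerically from the top and then hand in.

```bash
cat > o.py <<'E'
from h import *
c=cam("top");h=cv2.cvtColor(c["color"],cv2.COLOR_RGB2HSV)
for n,m in(("orange",cv2.inRange(h,(7,150,100),(18,255,255))),("red",cv2.inRange(h,(0,130,80),(4,255,255))|cv2.inRange(h,(174,130,80),(180,255,255))),("black",cv2.inRange(c["color"],(0,0,0),(50,50,50)))):
    k=np.argwhere(m)[:,::-1];k=k[(k[:,0]>(292 if n=="black" else 280))&(k[:,0]<(306 if n=="black" else 312))&(k[:,1]>210)&(k[:,1]<(240 if n=="black" else 250))]; print(n,len(k),k.mean(0).round(2))
E
for i in 1 2 3; do python3 o.py; python3 -m pendant '[[[0,0,0],[0,0,0],0.05],[[0,0,0],[0,0,0],0.05],[[0,0,0],[0,0,0],0.05],[[0,0,0],[0,0,0],0.05],[[0,0,0],[0,0,0],0.05],[[0,0,0],[0,0,0],0.05],[[0,0,0],[0,0,0],0.05]]'|head -1;done; python3 o.py
```

```text
orange 98 [294.4  230.24]
red 30 [298.1  230.73]
black 0 [nan nan]
time: 20.52
orange 96 [294.38 230.2 ]
red 30 [298.1  230.73]
black 0 [nan nan]
time: 21.15
orange 98 [294.41 230.27]
red 30 [298.1  230.73]
black 0 [nan nan]
time: 21.78
orange 96 [294.38 230.2 ]
red 31 [298.   230.39]
black 0 [nan nan]o.py:4: RuntimeWarning: Mean of empty slice.
  k=np.argwhere(m)[:,::-1];k=k[(k[:,0]>(292 if n=="black" else 280))&(k[:,0]<(306 if n=="black" else 312))&(k[:,1]>210)&(k[:,1]<(240 if n=="black" else 250))]; print(n,len(k),k.mean(0).round(2))
  ret = um.true_divide(
o.py:4: RuntimeWarning: Mean of empty slice.
  k=np.argwhere(m)[:,::-1];k=k[(k[:,0]>(292 if n=="black" else 280))&(k[:,0]<(306 if n=="black" else 312))&(k[:,1]>210)&(k[:,1]<(240 if n=="black" else 250))]; print(n,len(k),k.mean(0).round(2))
  ret = um.true_divide(
o.py:4: RuntimeWarning: Mean of empty slice.
  k=np.argwhere(m)[:,::-1];k=k[(k[:,0]>(292 if n=="black" else 280))&(k[:,0]<(306 if n=="black" else 312))&(k[:,1]>210)&(k[:,1]<(240 if n=="black" else 250))]; print(n,len(k),k.mean(0).round(2))
  ret = um.true_divide(
o.py:4: RuntimeWarning: Mean of empty slice.
  k=np.argwhere(m)[:,::-1];k=k[(k[:,0]>(292 if n=="black" else 280))&(k[:,0]<(306 if n=="black" else 312))&(k[:,1]>210)&(k[:,1]<(240 if n=="black" else 250))]; print(n,len(k),k.mean(0).round(2))
  ret = um.true_divide(
```

Orange and red stay put to within image noise for 2 s. Handing in.

```bash
python3 -c "
from plant import close_job
print(close_job())"
```

```text
the job is handed in; nothing more can be done
None
```

The job is handed in at about 22 s of the 70 s allowed: the hook is at its stop over the yellow pad and the medium gauge hangs on the bar.

- **Hook:** I pushed it clockwise with closed fingers until the force rose, at a commanded angle of about -2.80 rad. I then held it for 1.3 s, with readings of 9.4 and 10.1 N. The highest reading at the end of any call was about 10 N; force between those readings was not recorded. Pictures afterwards put the hook at about -2.74 rad, against a pad direction of -2.80 rad, so it is within the stop's ±0.12 rad range.
- **Gauge:** I took the medium-sized gauge, the one on a carrier, by its tab (opening 13.8 mm for the 14 mm tab). I slid its window over the bar tip without contact force and lowered it onto the bar about 45 mm from the axis. Contact came at tool height 356.9 mm, against 357 mm expected.
- **Last checks:** The gauge and hook stayed still in the top view for over 2 s, with the hook unmoved after the hanging and the gripper clear.
- **Not confirmed:** The arm hid the side view at the end, so the free hang there was last seen with the fingers just open. A mask meant to track the black tab in the stillness check found nothing, so that check rests on the orange and red parts. I didn't approach the labware, but I didn't measure it again at the end.

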